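Stack up a desk dial control

TASK

Build up the desk dial control on its round metal foot, which is clamped in the black board holder: first the plain aluminium barrel into the foot, then the round green board with its encoder shaft up, then the black cap over it with the shaft through its collar, and last the large knob over the shaft. Press each part down so that you feel it lies flat, before you add the next one. Leave the small knob, the solder spool and the screwdriver where they are.

Things in the scene. Friction and masses are not known exactly. Their poses are not given: they have to be found in the camera images.
- seat (a point): Where the stack begins: centre of the floor of the round pocket in the fixed steel foot (78 mm across, 20 mm high). Floor 16 mm above the table, 67 mm across, 4 mm deep, flaring to 70 mm at the mouth. Black holder jaws either side are 17 mm high, 112 mm long, 123 mm over both. z up. Press each part with 5 N or more for a moment, still gripped or after letting go.
- barrel_c (a point): Centre (half-way up) of the upright aluminium barrel: open tube, 61 mm outside, 41 mm bore, 32 mm high, 0.13 kg, any turn. The recess in its top for the board is 4 mm deep, 54.5 mm across, 57 mm at the lip. Grip its outside, fingertips 8 mm or more above its underside, to stay clear of the foot's rim and the jaws. Fitted: 16 mm above seat.
- encoder_c (a point): Centre of the encoder body (14 x 14 mm, 9 mm high) on the round green board, 48.5 mm across, 2 mm thick, underside 6.5 mm below this point. 6 mm shaft up z, end 29.5 mm above it. Grip the body closing along the board's x (pin header at +y, socket at -y), fingertips 2.5 mm or more above the board (the barrel's lip rises 2 mm over it). 0.03 kg, any turn. Fitted: 34.5 mm above seat.
- collar_c (a point): Centre (half-way up) of the collar, 32 mm across, 8 mm high, on the black cap, a round hat 74 mm across, lower edge 21 mm below this point. A 20 mm hole for the shaft goes through. Its skirt (5 mm deep, 67 mm clear, 70 mm at the mouth) slips over the barrel until a shoulder rests on the barrel's top. Grip the collar. 0.05 kg, any turn. Fitted: 48 mm above seat, shaft end 12 mm over the collar.
- knob_c (a point): Centre (half-way up) of the large knurled aluminium knob, 36 mm across, 20 mm high, pointer line on top, underside down. Blind bore in its underside, 8 mm across, 15 mm deep, mouth widened to 16 mm (cone 7 mm deep), for the 6 mm shaft of the board. 0.05 kg, any turn. Fitted: underside on the collar's top, this point 62 mm above seat.
- small_knob_c (a point): Bystander, not to be used: centre of a small knurled aluminium knob, 22 mm across, 14 mm high, like the large one but smaller. It lies among the parts.
- spool: Bystander: spool of solder standing upright, 54 mm across, 44 mm high; origin at the centre of its underside.
- screwdriver: Bystander: black-handled screwdriver, 170 mm long, 26 mm thick, lying along its own x axis; origin on the table under its middle.
- tray: Bystander, fixed: round divided aluminium tray of small screws, 192 mm across, 14 mm high; origin at the centre of its underside.

How it is judged:
By the outcome, as a careful person would: the job done as asked, in the order asked, and still so for the second after the job is handed in, with the robot touching nothing.
It also fails if it takes over 109 s, if anything falls off the work surface, if the arm or the gripper's body presses on something with over 40 N, if the wrist force passes 120 N, or if a joint passes its speed limit or range.

ROBOT

A 7-joint arm with a two-finger parallel gripper is mounted at the origin on the work surface. World frame = base frame: x ahead of the robot, y to its left, z up, the work surface at z = 0. Lengths are in m, angles in rad, forces in N, time in s.
With the tool pointing down it reaches from about 0.35 to 0.775 m from the base axis. Payload 3.1 kg.
Tool frame: the origin (TCP) lies at the very end of the fingers, on their centre line; the grasp point (between the pads) lies 19 mm behind it (arm.pinch_z is the z of the grasp point in the tool frame, in m); z points along the fingers, y is the line along which they close (so a half turn about z gives the same grasp; the last joint's range is limited). The gripper opens to 85 mm and grips with 20 to 120 N. Pads are 22 mm wide; open, the fingers measure 114 mm over their backs; the gripper's body (76 mm by 85 mm) begins 54 mm behind the grasp point. The pads swing forward as they close: fully open they stand 13 mm farther back than shut.
Start: joints at [-1.33, 0.311, 0.014, 1.512, -0.004, 1.319, -0.027], TCP at [0.153, 0.528, 0.231] pointing down, gripper open.
Joint ranges: [-2.7, 2.7], [-0.3, 1.91], [-1.27, 1.3], [0.12, 2.57], [-1.44, 4.58], [0.2, 2.03], [-3.05, 3.05]. Speed limits (rad/s): [2.79, 2.79, 3.14, 3.14, 3.14, 3.14, 3.14].

INTERFACE

Orientations are given as a unit quaternion [x, y, z, w].
In Python, from station import readout, snapshot, calibration, order, arm gives the robot as it stands.
- The arm moves only by the tool drive_tool, never from a script. Its argument "deltas" is text: rows parted by semicolons, each of 7 numbers parted by spaces: the closure in counts, from 0 (fully open) to 255 (shut), then the shift along the tool's x, y, z in mm, then the turn, a rotation vector about the tool's x, y, z in rad. A call has 1 to 8 rows; each row is the pose to reach, as a shift and turn from the pose commanded when the call began, along the tool's axes at that moment; what a row does not reach only later rows make up. A row lasts 1/8 s, in which the tool goes at most 62.5 mm and 10.7 degrees, less where a joint would pass 70% of its speed; a pose out of reach is approached as far as the arm can. A call with a gripper value outside its range is refused whole. The fingers move at their own pace and stop on an object; "grip_force" is the grip in N (left out, the last holds). Time passes only in rows, so rows that repeat a pose let the fingers close. It gives the time, the measured TCP pose, the force, the opening and the grip force at its end, in the units of the state.
- readout.get_state(): the state, without advancing time (a new reading comes with each control period).
- snapshot(name): name is "side" or "top" or "wrist"; returns the picture (420x560x3 uint8, red, green, blue); there is no depth.
- calibration(name): a dict with "camera_matrix" (3x3 intrinsics, pixels), "extrinsics" (4x4, takes a point from camera to world coordinates). Camera axes: x right, y up, looking along -z (the intrinsics and any distortion apply to the point x, -y, -z); pixel columns grow to the right and rows downward; lengths in m; the calibration is good to about 2 mm. A picture is of the moment at which its call begins: read the wrist's pose just before it. calibration takes no time and is no camera call; for the wrist camera it gives the pose at the moment of the call.
- order.job_done(): hands the job in; it is judged then, once.
The state is a dict: "time": time; "qpos": joint angles; "joint_vel": joint speeds; "tau": joint torques, N m; "eef_pos": TCP position; "tcp_rot": TCP orientation; "ft_force": force on the tool from outside, world axes, zero at the start; "ft_torque": the same for the moment, N m; "width": finger opening in m; "grip_force": force on a finger pad.
Only numpy, scipy, OpenCV 4.12 (cv2) and the standard library are available. Lean on these libraries where they do the work, as an engineer would, in place of code of your own. Each camera call takes 0.05 s, during which the arm holds its last target. There are 200 camera calls.

## Working session

There is one attempt and no reset: what is moved stays moved. The work goes in short steps, Python scripts to look and compute and a tool call to move; the robot and the scene stay as the last step left them, time stands still between calls to the robot, and variables do not carry over. Pictures are saved under pics/ and viewed, at most 14 in all, crops included, and the job is handed in when it is done.

Besides the shell and the picture viewer there is one more tool, called after "Emit:" as name(argument=value, ...) on one line, values as JSON. drive_tool: Moves the arm, as the interface text tells. Its arguments: {"type":"object","properties":{"deltas":{"type":"string"},"grip_force":{"type":"number"}},"required":["deltas"]}

```bash
ls; mkdir -p pics; python3 - <<'E'
from station import readout,snapshot,calibration,arm
import cv2,numpy as np
np.set_printoptions(precision=4,suppress=True)
s=readout.get_state();print(s)
for n in("side","top","wrist"):
    c=calibration(n);print(n,np.array(c["camera_matrix"]),np.array(c["extrinsics"]),[k for k in c])
    cv2.imwrite(f"pics/{n}0.png",snapshot(n)[:,:,::-1])
print(arm.pinch_z,dir(arm))
E
```

```text
pics
{'time': 0.0, 'qpos': array([-1.3297,  0.3117,  0.014 ,  1.5131, -0.0044,  1.3192, -0.0272]), 'joint_vel': array([-0.0012,  0.0026,  0.0009, -0.0013,  0.0001, -0.0006,  0.0006]), 'tau': array([ -0.0004, -37.9912,   0.1457, -23.0593,   0.0121,   0.0136,
        -0.    ]), 'eef_pos': array([0.1533, 0.5274, 0.2302]), 'tcp_rot': array([ 0.1409,  0.99  , -0.0012, -0.0001]), 'ft_force': array([0.3611, 0.3905, 0.038 ]), 'ft_torque': array([ 0.0245, -0.0235,  0.0131]), 'grip_force': 0.0, 'width': 0.0856982868761203}
side [[421.937    0.     273.8653]
 [  0.     421.937  212.4339]
 [  0.       0.       1.    ]] [[ 0.7544  0.3864 -0.5307  0.1044]
 [-0.6564  0.4359 -0.6157 -0.5701]
 [-0.0066  0.8128  0.5825  0.5649]
 [ 0.      0.      0.      1.    ]] ['camera_matrix', 'extrinsics']
top [[493.5944   0.     282.6956]
 [  0.     493.5944 201.2143]
 [  0.       0.       1.    ]] [[ 0.0098  0.9783 -0.207   0.3503]
 [-0.9999  0.0086 -0.0066 -0.0283]
 [-0.0047  0.207   0.9783  1.1189]
 [ 0.      0.      0.      1.    ]] ['camera_matrix', 'extrinsics']
wrist [[303.7863   0.     276.0189]
 [  0.     303.7863 216.8847]
 [  0.       0.       1.    ]] [[ 0.281  -0.9182 -0.2793  0.0812]
 [ 0.9597  0.2679  0.0846  0.5489]
 [-0.0029 -0.2919  0.9565  0.3731]
 [ 0.      0.      0.      1.    ]] ['camera_matrix', 'extrinsics']
-0.0187 ['Unreachable', '__class__', '__delattr__', '__dict__', '__dir__', '__doc__', '__eq__', '__format__', '__ge__', '__getattribute__', '__getstate__', '__gt__', '__hash__', '__init__', '__init_subclass__', '__le__', '__lt__', '__module__', '__ne__', '__new__', '__reduce__', '__reduce_ex__', '__repr__', '__setattr__', '__sizeof__', '__str__', '__subclasshook__', '__weakref__', 'pinch_z']
```

View pics/top0.png

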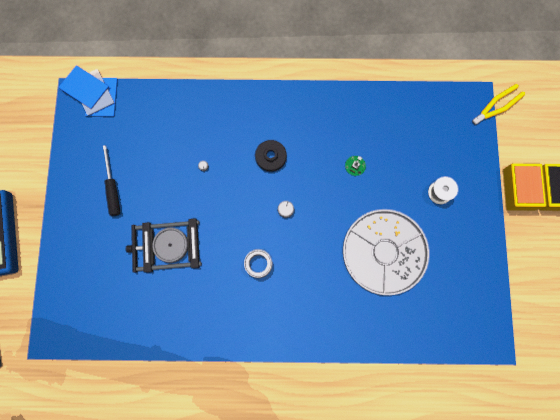

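View pics/side0.png

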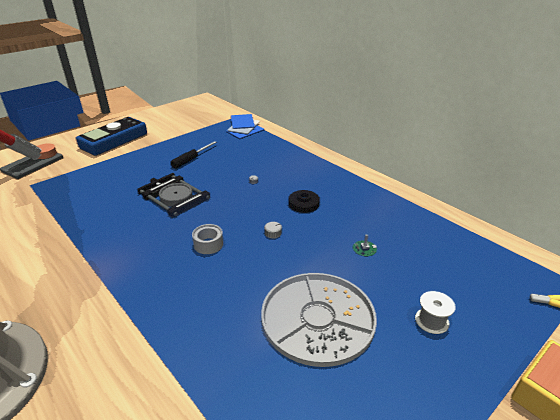

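Top view: foot (170,245), barrel (258,264), cap (271,156), large knob (286,209), board (355,165), small knob (203,166). The side view agrees.

```bash
cat > h.py <<'E'
import numpy as np,cv2,sys
from scipy.spatial.transform import Rotation as R
from station import readout,snapshot,calibration
np.set_printoptions(precision=4,suppress=True)
def ray(c,uv,z):
    K=np.array(c["camera_matrix"]);T=np.array(c["extrinsics"])
    u,v=uv;d=T[:3,:3]@np.array([(u-K[0,2])/K[0,0],-(v-K[1,2])/K[1,1],-1])
    o=T[:3,3];return o+d*(z-o[2])/d[2]
def px(c,p):
    K=np.array(c["camera_matrix"]);T=np.array(c["extrinsics"])
    q=T[:3,:3].T@(np.array(p)-T[:3,3]);return np.array([K[0,0]*q[0]/-q[2]+K[0,2],K[1,1]*-q[1]/-q[2]+K[1,2]])
def blobs(m,amin=30):
    cs,_=cv2.findContours(m.astype(np.uint8),cv2.RETR_CCOMP,cv2.CHAIN_APPROX_NONE)
    return [x for x in cs if cv2.contourArea(x)>=amin]
def todo(target,yaw=None):
    "delta in tool axes (mm) to TCP target; yaw = world angle of closing line y; turn about tool z"
    s=readout.get_state();r=R.from_quat(s["tcp_rot"])
    d=r.inv().apply(np.array(target)-s["eef_pos"])*1000
    y=r.apply([0,1,0]);cur=np.arctan2(y[1],y[0])
    t=None if yaw is None else -((yaw-cur+np.pi/2)%np.pi-np.pi/2)
    print("shift mm",d.round(1),"turn",t,"tilt",r.apply([0,0,1]),"tcp",s["eef_pos"],"yaw",cur,"q",s["qpos"])
E
python3 - <<'E'
from h import *
im=snapshot("top");c=calibration("top")
hsv=cv2.cvtColor(im,cv2.COLOR_RGB2HSV)
notblue=~((hsv[...,0]>95)&(hsv[...,0]<125)&(hsv[...,1]>120))
notblue[:85]=0;notblue[355:]=0
for b in blobs(notblue,25):
    (u,v),r=cv2.minEnclosingCircle(b);x,y,w,h=cv2.boundingRect(b)
    if w>200: continue
    uv=(x+w/2-.5,y+h/2-.5)
    print("px",np.round(uv,1),w,h,[ray(c,uv,z)[:2].round(4) for z in(0,.02,.032)])
cv2.imwrite("pics/t1.png",cv2.resize(im[140:290,110:400],(800,414),interpolation=cv2.INTER_CUBIC)[:,:,::-1])
todo((0.4,0.0,0.2),np.pi/2)
E
```

```text
px [258. 263.] 29 29 [array([0.4439, 0.0336]), array([0.4422, 0.0325]), array([0.4412, 0.0319])]
px [258.  263.5] 19 18 [array([0.4428, 0.0336]), array([0.4411, 0.0325]), array([0.4401, 0.0319])]
px [163. 245.] 75 53 [array([0.4827, 0.2508]), array([0.4803, 0.2458]), array([0.4789, 0.2428])]
px [171. 258.] 39 17 [array([0.4533, 0.2309]), array([0.4515, 0.2263]), array([0.4504, 0.2235])]
px [140. 258.] 9 19 [array([0.4527, 0.3012]), array([0.4509, 0.2953]), array([0.4498, 0.2918])]
px [139. 237.] 9 19 [array([0.5005, 0.3068]), array([0.4978, 0.3008]), array([0.4962, 0.2972])]
px [157.5 231.5] 14 12 [array([0.5136, 0.2653]), array([0.5107, 0.26  ]), array([0.5089, 0.2569])]
px [179.5 230.5] 16 14 [array([0.5164, 0.215 ]), array([0.5134, 0.2106]), array([0.5116, 0.208 ])]
px [386. 252.] 87 87 [array([ 0.4714, -0.2559]), array([ 0.4693, -0.2518]), array([ 0.468 , -0.2494])]
px [285.5 209. ] 16 17 [array([ 0.5687, -0.0274]), array([ 0.5648, -0.0274]), array([ 0.5624, -0.0274])]
px [  2.5 232. ] 6 73 [array([0.5092, 0.6211]), array([0.5064, 0.6095]), array([0.5047, 0.6025])]
px [442.5 190.
[... 391 characters left out ...]

px [270.5 155. ] 32 31 [array([0.6984, 0.0092]), array([0.6922, 0.0085]), array([0.6885, 0.0081])]
px [270.5 153.5] 10 10 [array([0.7021, 0.0093]), array([0.6958, 0.0086]), array([0.692 , 0.0082])]
px [ 97.5 101.5] 32 26 [array([0.8302, 0.4308]), array([0.8216, 0.4226]), array([0.8165, 0.4177])]
px [515.5 219.5] 88 270 [array([ 0.5488, -0.5552]), array([ 0.5453, -0.5457]), array([ 0.5431, -0.5401])]
px [ 29.  219.5] 59 270 [array([0.5388, 0.5635]), array([0.5354, 0.553 ]), array([0.5334, 0.5466])]
shift mm [-384.1 -438.    31.3] turn -0.2826760079335706 tilt [-0.0003 -0.0014 -1.    ] tcp [0.1533 0.5278 0.2306] yaw 1.288120318861326 q [-1.3297  0.3115  0.014   1.5124 -0.0044  1.3192 -0.0272]
```

View pics/t1.png

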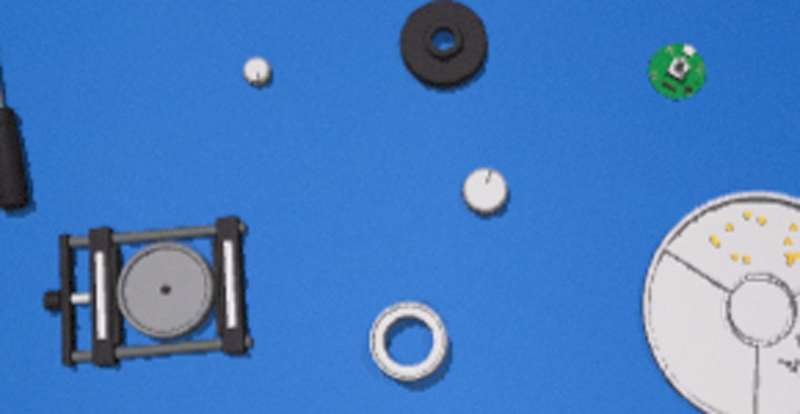

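The barrel, cap, board and large knob all lie within reach. I'll hover over the barrel.

Emit:
drive_tool(deltas="0 -414 -396 70 0 0 -0.283;0 -414 -396 70 0 0 -0.283;0 -414 -396 70 0 0 -0.283;0 -414 -396 70 0 0 -0.283;0 -414 -396 70 0 0 -0.283;0 -414 -396 70 0 0 -0.283;0 -414 -396 70 0 0 -0.283;0 -414 -396 70 0 0 -0.283", grip_force=30)

```text
time: 1.2
eef_pos: [0.4029, 0.0971, 0.1707]
tcp_rot: [-0.0, 1.0, 0.0, 0.001]
ft_force: [0.5, 0.8, 0.5]
width: 0.085
grip_force: 0.0
```

```bash
python3 - <<'E'
from h import *
todo((.4407,.0322,.16),np.pi/2)
E
```

```text
shift mm [-37.7 -64.9  10.7] turn 0.0007898918964930335 tilt [ 0.001   0.0009 -1.    ] tcp [0.4029 0.0971 0.1707] yaw 1.5715862186913896 q [-0.6622  0.0779  0.4107  1.9608 -0.0354  1.1084  1.3347]
```

Emit:
drive_tool(deltas="0 -38 -65 11 0 0 0;0 -38 -65 11 0 0 0;0 -38 -65 11 0 0 0;0 -38 -65 11 0 0 0")

```text
time: 1.7
eef_pos: [0.4396, 0.035, 0.1596]
tcp_rot: [-0.001, 1.0, 0.0, -0.0]
ft_force: [-0.7, 0.4, 0.6]
width: 0.0853
grip_force: 0.0
```

```bash
python3 - <<'E'
from h import *
c=calibration("wrist");im=snapshot("wrist");cv2.imwrite("pics/w1.png",im[:,:,::-1])
todo((.4407,.0322,.16),np.pi/2)
print(px(c,(.4407,.0322,.032)))
hsv=cv2.cvtColor(im,cv2.COLOR_RGB2HSV)
nb=~((hsv[...,0]>95)&(hsv[...,0]<125)&(hsv[...,1]>120))
for b in blobs(nb,300):
    x,y,w,h=cv2.boundingRect(b);uv=(x+w/2-.5,y+h/2-.5)
    e=cv2.fitEllipse(b)
    print(np.round(uv,1),w,h,ray(c,uv,.032),ray(c,e[0],.032),ray(c,e[0],0),np.round(e[0]+e[1],1))
E
```

```text
shift mm [-1.  -3.1 -0.4] turn 0.0031308235980043175 tilt [-0.0004  0.0008 -1.    ] tcp [0.4396 0.0353 0.1596] yaw 1.5739271503929009 q [-0.5498  0.1527  0.4847  1.9169 -0.0809  1.0911  1.5414]
[272.7858 210.5066]
[217. 313.] 35 37 [ 0.5503 -0.0255  0.032 ] [ 0.5507 -0.0247  0.032 ] [ 0.5727 -0.0318  0.    ] [217.8 313.3  33.3  37.4]
[279.5 301. ] 560 237 [0.5362 0.0387 0.032 ] [0.5636 0.1027 0.032 ] [0.5871 0.1107 0.    ] [340.7 324.  209.9 575.1]
[464.5 210. ] 80 25 [0.4402 0.2094 0.032 ] [0.44  0.21  0.032] [0.4489 0.2306 0.    ] [465.2 209.8  18.5  87.9]
[272. 206.] 67 69 [0.4364 0.0315 0.032 ] [0.437  0.0311 0.032 ] [0.4456 0.0307 0.    ] [271.6 206.7  65.4  68.4]
[271.5 204. ] 42 35 [0.4345 0.031  0.032 ] [0.4343 0.0313 0.032 ] [0.4426 0.0309 0.    ] [271.8 203.8  33.8  40.2]
[ 45.5 227.5] 92 178 [ 0.4573 -0.1816  0.032 ] [ 0.4646 -0.19    0.032 ] [ 0.4764 -0.2167  0.    ] [ 38.3 234.7  96.  186.5]
```

View pics/w1.png

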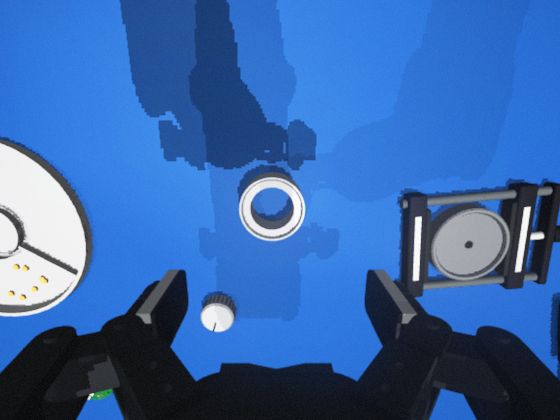

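Wrist view: the barrel's top ring is centred at about (272,209) and the foot pocket at about (469,243). This agrees with the top view to about 1 mm.

Emit:
drive_tool(deltas="0 0 -3.7 60 0 0 0;0 0 -3.7 120 0 0 0;0 0 -3.7 150.5 0 0 0;0 0 -3.7 150.5 0 0 0;255 0 -3.7 150.5 0 0 0;255 0 -3.7 150.5 0 0 0;255 0 -3.7 150.5 0 0 0;255 0 -3.7 150.5 0 0 0", grip_force=40)

```text
time: 2.75
eef_pos: [0.4421, 0.0308, 0.0112]
tcp_rot: [-0.0, 1.0, 0.001, 0.002]
ft_force: [-1.0, 1.7, 6.7]
width: 0.0596
grip_force: 43.6
```

```bash
python3 - <<'E'
from h import *
s=readout.get_state();print(s["width"],s["grip_force"])
c=calibration("top")
print("foot top",ray(c,(169.8,245.1),.018))
im=cv2.imread("pics/w1.png");
# dark hub hole in foot, wrist picture
g=cv2.cvtColor(im,cv2.COLOR_BGR2GRAY)
sub=g[205:282,425:515]
for t in (60,80):
  for b in blobs(sub<t,8):
    x,y,w,h=cv2.boundingRect(b)
    if w<20: print(t,x+w/2+424.5,y+h/2+204.5,w,h)
todo((.48,.23,.1))
E
```

```text
0.05961850947799361 43.56990267828223
foot top [0.4805 0.2311 0.018 ]
60 468.5 244.5 6 6
60 427.0 222.5 5 32
60 512.0 226.5 5 6
80 468.5 244.5 6 6
80 497.5 247.5 16 36
shift mm [-38.4 199.4 -88.3] turn None tilt [ 0.0043  0.0017 -1.    ] tcp [0.4421 0.0308 0.0112] yaw 1.5717526560267636 q [-0.4677  0.3844  0.4382  2.0792 -0.2454  0.7219  1.699 ]
```

Emit:
drive_tool(deltas="255 -20 60 -60 0 0 0;255 -38 120 -88 0 0 0;255 -38 130 -88 0 0 0;255 -38 130 -88 0 0 0;255 -38 130 -88 0 0 0;255 -38 130 -88 0 0 0")

```text
time: 3.5
eef_pos: [0.4775, 0.1581, 0.0967]
tcp_rot: [0.001, 1.0, -0.001, -0.001]
ft_force: [-0.7, 0.3, -0.9]
width: 0.0594
grip_force: 44.9
```

```bash
python3 - <<'E'
from h import *
c=calibration("wrist");im=snapshot("wrist");cv2.imwrite("pics/w2.png",im[:,:,::-1])
s=readout.get_state();print(s["width"],s["ft_force"])
ct=calibration("top");t=snapshot("top")
for n,cc,i in(("wrist",c,im),("top",ct,t)):
  g=cv2.cvtColor(i,cv2.COLOR_RGB2GRAY).astype(float)
  for z in (.016,):
    p=px(cc,(.4805,.2305,z));print(n,"pred",p)
    k=12 if n=="wrist" else 5
    a,b=np.round(p).astype(int);sub=g[b-k:b+k+1,a-k:a+k+1]
    if sub.size==0: continue
    bg=np.median(sub);w=np.clip(bg-25-sub,0,None);yy,xx=np.mgrid[-k:k+1,-k:k+1]
    if w.sum()>0:
        uv=(a+(w*xx).sum()/w.sum(),b+(w*yy).sum()/w.sum());print("hole",uv,ray(cc,uv,.016),bg,sub.min())
todo((.4805,.2305,.07),np.pi/2)
E
```

```text
0.05875815309385713 [ 0.3317  0.4003 -1.2373]
wrist pred [369.1903 228.9461]
hole (np.float64(368.79580745341616), np.float64(228.902950310559)) [0.4805 0.2302 0.016 ] 230.0 93.0
top pred [170.2583 245.2011]
hole (np.float64(174.82191780821918), np.float64(247.0)) [0.4765 0.22   0.016 ] 98.0 62.0
shift mm [-2.7 72.1 26.7] turn -0.002156375261912924 tilt [-0.0011 -0.0007 -1.    ] tcp [0.4777 0.1585 0.0967] yaw 1.5686399515329836 q [-0.7038  0.357   0.4399  1.8404 -0.1792  0.9844  1.3803]
```

View pics/w2.png

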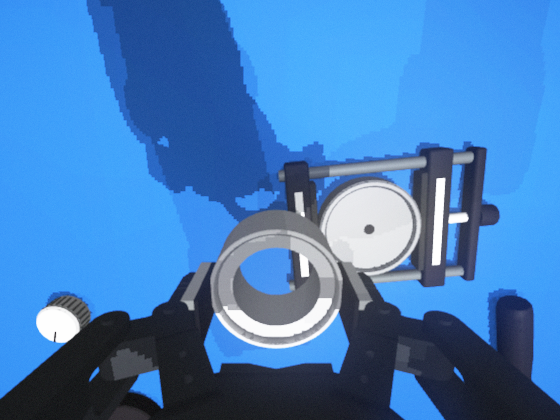

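Wrist view: the barrel is held upright with its ring centre at about (277,288). The foot's hub hole is at (369,229), which puts the seat at (0.4805, 0.2303).

```bash
python3 - <<'E'
from h import *
c=calibration("wrist");im=cv2.imread("pics/w2.png")
for uv in((277,288),(277,291)): print(ray(c,uv,.118))
for p in((.4777,.1585,.118),):
  print(px(c,p), [px(c,np.array(p)+d) for d in((.0305,0,0),(-.0305,0,0))])
E
```

```text
[0.4732 0.1591 0.118 ]
[0.4747 0.159  0.118 ]
[275.8218 296.8693] [array([276.1036, 352.3389]), array([275.5015, 233.7981])]
```

Emit:
drive_tool(deltas="255 -5 50 0 0 0 0;255 -5 72 10 0 0 0;255 -5 72 30 0 0 0;255 -5 72 50 0 0 0;255 -5 72 58 0 0 0;255 -5 72 62 0 0 0;255 -5 72 65 0 0 0;255 -5 72 68 0 0 0")

```text
time: 4.6
eef_pos: [0.4837, 0.2322, 0.0296]
tcp_rot: [-0.0, 1.0, 0.0, 0.001]
ft_force: [0.5, -0.6, -1.7]
width: 0.0594
grip_force: 44.9
```

```bash
python3 - <<'E'
from h import *
todo((.4828,.2305,.027),np.pi/2)
E
```

```text
shift mm [ 0.9 -1.7  2.6] turn 0.00011022769749025052 tilt [ 0.0012  0.0007 -1.    ] tcp [0.4837 0.2322 0.0296] yaw 1.5709065544923868 q [-0.7668  0.5041  0.3825  1.8139 -0.2388  0.8675  1.2987]
```

Emit:
drive_tool(deltas="255 1 -1.5 1 0 0 0;255 1 -1.5 2 0 0 0;255 1 -1.5 3 0 0 0;255 1 -1.5 4 0 0 0;255 1 -1.5 4 0 0 0")

```text
time: 5.22
eef_pos: [0.4821, 0.2303, 0.0273]
tcp_rot: [-0.0, 1.0, 0.0, -0.0]
ft_force: [-5.6, -1.8, 12.5]
width: 0.0591
grip_force: 46.3
```

The press reads 12.5 N at the expected height. I'll release, lift and check.

Emit:
drive_tool(deltas="255 0 0 0 0 0 0;0 0 0 -1 0 0 0;0 0 0 -1 0 0 0;0 0 0 -1 0 0 0;0 0 0 -60 0 0 0;0 0 0 -110 0 0 0;0 0 0 -130 0 0 0;0 0 0 -130 0 0 0")

```text
time: 6.22
eef_pos: [0.4835, 0.2311, 0.1568]
tcp_rot: [-0.0, 1.0, 0.001, 0.002]
ft_force: [-0.5, 0.3, 0.2]
width: 0.085
grip_force: 0.0
```

```bash
python3 - <<'E'
from h import *
c=calibration("wrist");im=snapshot("wrist");cv2.imwrite("pics/w3.png",im[:,:,::-1])
s=readout.get_state();print(s["width"],s["ft_force"],s["eef_pos"])
for z in(.016,.048): print(px(c,(.4805,.2303,z)))
P=np.array([px(c,(.4805+.0305*np.cos(a),.2303+.0305*np.sin(a),.048)) for a in np.linspace(0,6.28,41)]);print(P.min(0),P.max(0))
todo((.668,-.187,.16))
E
```

```text
0.0855965018767991 [ 0.0306 -0.6049 -0.3917] [0.4822 0.2306 0.155 ]
[274.8474 202.1561]
[274.7633 211.4018]
[239.3368 176.1581] [310.1789 244.3007]
shift mm [-185.7 -417.7   -5.1] turn None tilt [ 0.0004  0.0004 -1.    ] tcp [0.4822 0.2306 0.155 ] yaw 1.5711724988790126 q [-0.8103  0.3499  0.4313  1.6864 -0.1587  1.1394  1.2356]
```

View pics/w3.png

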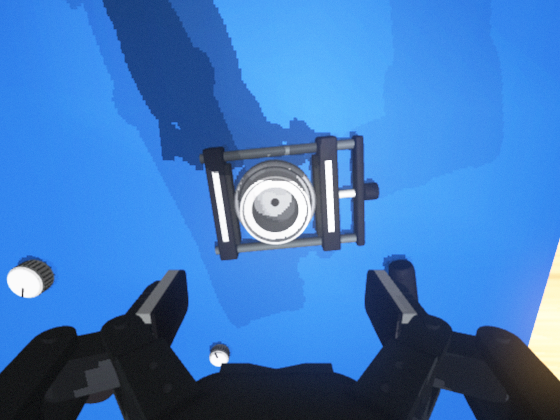

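The barrel sits in the foot with its ring at cols 240–311, rows 176–244, as predicted. Next is the board.

Emit:
drive_tool(deltas="0 -186 -418 -5 0 0 0;0 -186 -418 -5 0 0 0;0 -186 -418 -5 0 0 0;0 -186 -418 -5 0 0 0;0 -186 -418 -5 0 0 0;0 -186 -418 -5 0 0 0;0 -186 -418 -5 0 0 0;0 -186 -418 -5 0 0 0")

```text
time: 7.28
eef_pos: [0.6664, -0.1941, 0.1566]
tcp_rot: [0.004, 1.0, -0.002, -0.003]
ft_force: [-0.6, 0.1, 0.6]
width: 0.0856
grip_force: 0.0
```

Emit:
drive_tool(deltas="0 0 0 0 0 0 0;0 0 0 0 0 0 0")

```text
time: 7.52
eef_pos: [0.6677, -0.1849, 0.1585]
tcp_rot: [-0.001, 1.0, 0.001, -0.001]
ft_force: [0.0, 0.8, -0.1]
width: 0.0852
grip_force: 0.0
```

```bash
python3 - <<'E'
from h import *
c=calibration("wrist");im=snapshot("wrist")
todo((.668,-.187,.16))
p=px(c,(.672,-.189,0.005)).astype(int);print(p)
a,b=max(p[0]-60,0),max(p[1]-60,0);sub=im[b:b+120,a:a+120];print(a,b)
cv2.imwrite("pics/w4.png",cv2.resize(sub,None,fx=5,fy=5,interpolation=cv2.INTER_CUBIC)[:,:,::-1])
hsv=cv2.cvtColor(im,cv2.COLOR_RGB2HSV)
m=(hsv[...,0]>45)&(hsv[...,0]<85)&(hsv[...,1]>100)
for bl in blobs(m,200):
    h=cv2.convexHull(bl);e=cv2.fitEllipse(h);x,y,w,hh=cv2.boundingRect(h)
    print(x+w/2-.5,y+hh/2-.5,w,hh,e,ray(c,(x+w/2-.5,y+hh/2-.5),.002))
np.save("c4.npy",np.array([np.array(c["camera_matrix"]).tolist()+[[0]*3]]))
np.save("e4.npy",np.array(c["extrinsics"]))
E
```

```text
shift mm [ 0.1 -2.6 -0.9] turn None tilt [-0.0016  0.0027 -1.    ] tcp [ 0.668  -0.1844  0.1591] yaw 1.5739695739335695 q [-0.0319  0.6918  0.5144  1.1765 -0.3291  1.3548  2.0265]
[271 206]
211 146
269.0 206.5 47 46 ((269.2152099609375, 206.32015991210938), (45.2747917175293, 46.45805358886719), 100.48973083496094) [ 0.6723 -0.1916  0.002 ]
269.0 209.0 21 23 ((268.6162414550781, 208.8379669189453), (19.00315284729004, 23.013051986694336), 27.10845375061035) [ 0.675  -0.1917  0.002 ]
```

View pics/w4.png

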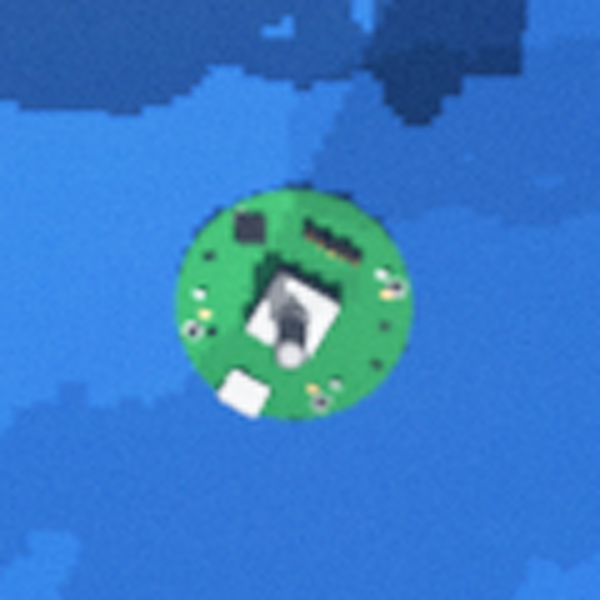

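The board is centred at crop (294,304), with its header edge about 32° below image-right. That gives a closing yaw of about 1.00 rad, with the body at (0.6722, −0.1913).

Emit:
drive_tool(deltas="120 -4 -7 30 0 0 0.18;120 -4 -7 60 0 0 0.36;120 -4 -7 80 0 0 0.57;120 -4 -7 100 0 0 0.57;120 -4 -7 100 0 0 0.57;120 -4 -7 100 0 0 0.57", grip_force=30)

```text
time: 8.32
eef_pos: [0.6729, -0.1942, 0.0612]
tcp_rot: [0.28, 0.96, 0.0, 0.001]
ft_force: [-0.1, 0.2, 0.1]
width: 0.0455
grip_force: 0.0
```

```bash
python3 - <<'E'
from h import *
c=calibration("wrist");im=snapshot("wrist")
todo((.6722,-.1913,.0055),1.004);print(readout.get_state()["width"])
p=px(c,(.6722,-.1913,0.011)).astype(int);print(p)
a,b=max(p[0]-100,0),max(p[1]-120,0);sub=im[b:b+200,a:a+200].copy();print(a,b)
for q,col in(((.6722,-.1913,.011),(255,0,0)),((.6722,-.1913,.036),(255,0,255))):
    u=px(c,q).round().astype(int)-(a,b);cv2.circle(sub,tuple(int(k) for k in u),2,col,-1)
cv2.imwrite("pics/w5.png",cv2.resize(sub,None,fx=3,fy=3,interpolation=cv2.INTER_CUBIC)[:,:,::-1])
E
```

```text
shift mm [ 2.7  2.3 56.1] turn -0.0014341746965649271 tilt [ 0.0024 -0.0006 -1.    ] tcp [ 0.6731 -0.1946  0.0616] yaw 1.002565825303435 q [-0.076   0.8042  0.6076  1.2755 -0.4581  1.196   1.5534]
0.045109626565030224
[279 236]
179 116
```

View pics/w5.png

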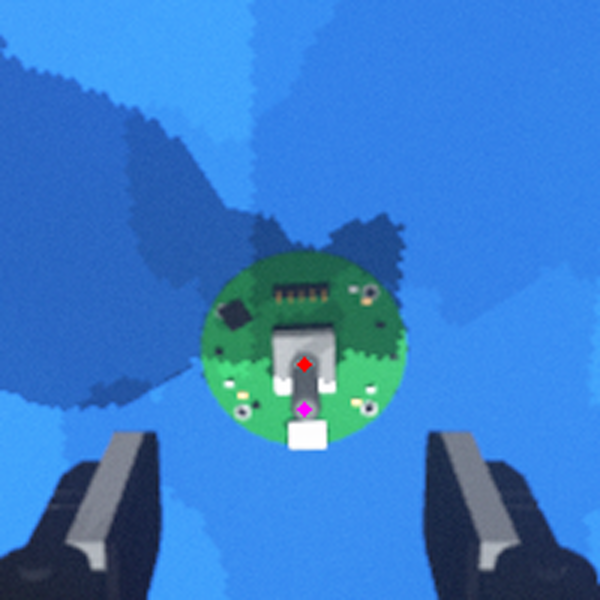

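The overlay falls on the encoder body and shaft tip, and the pads are square to the body. Descend and grip.

Emit:
drive_tool(deltas="120 2.7 2.3 25 0 0 0;120 2.7 2.3 45 0 0 0;120 2.7 2.3 56 0 0 0;120 2.7 2.3 56 0 0 0;120 2.7 2.3 56 0 0 0")

```text
time: 9.0
eef_pos: [0.6718, -0.1916, 0.005]
tcp_rot: [0.281, 0.96, -0.0, 0.001]
ft_force: [0.0, -0.0, -0.1]
width: 0.0455
grip_force: 0.0
```

```bash
python3 - <<'E'
from h import *
for _ in range(1):todo((.6722,-.1913,.0055),1.004)
E
```

```text
shift mm [-0.1  0.5 -0.5] turn -0.0029983276887786126 tilt [ 0.0014 -0.0007 -1.    ] tcp [ 0.6718 -0.1916  0.005 ] yaw 1.0010016723112214 q [-0.0735  0.8584  0.5837  1.3257 -0.4873  1.0979  1.5711]
```

Emit:
drive_tool(deltas="255 0 0 -0.5 0 0 0;255 0 0 -0.5 0 0 0;255 0 0 -0.5 0 0 0;255 0 0 -0.5 0 0 0;255 0 0 -20 0 0 0;255 0 0 -75 0 0 0;255 0 0 -130 0 0 0;255 0 0 -130 0 0 0")

```text
time: 10.0
eef_pos: [0.6746, -0.1932, 0.1419]
tcp_rot: [0.281, 0.96, -0.001, 0.006]
ft_force: [-0.1, -0.9, -1.1]
width: 0.0125
grip_force: 29.7
```

```bash
python3 - <<'E'
from h import *
c=calibration("wrist");im=snapshot("wrist")
todo((.4805,.2303,.12),1.004);s=readout.get_state();print(s["width"],s["grip_force"],s["ft_force"])
p=s["eef_pos"];u=px(c,p);print(u,[px(c,p+np.array((0,0,d))) for d in (-.0035,.0305)])
cv2.imwrite("pics/w6.png",im[160:420,130:430,::-1])
E
```

```text
shift mm [389.9 252.   16.2] turn -0.0029191133032910876 tilt [ 0.0062 -0.0021 -1.    ] tcp [ 0.6728 -0.1921  0.1383] yaw 1.001080886696709 q [-0.0854  0.7376  0.6366  1.1967 -0.4249  1.3293  1.5212]
0.01296747840470459 29.745295643806458 [ 0.2888 -0.1349 -1.4225]
[276.5536 267.8177] [array([276.5303, 264.8244]), array([276.807 , 300.2858])]
```

View pics/w6.png

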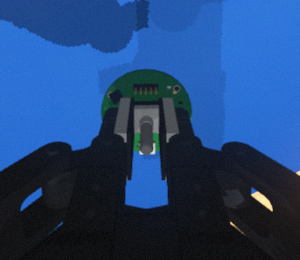

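The board is held level (width 12.5–13 mm). Carry it over the barrel.

Emit:
drive_tool(deltas="255 390 252 16 0 0 0;255 390 252 16 0 0 0;255 390 252 16 0 0 0;255 390 252 16 0 0 0;255 390 252 16 0 0 0;255 390 252 16 0 0 0;255 390 252 16 0 0 0;255 390 252 16 0 0 0")

```text
time: 11.05
eef_pos: [0.4744, 0.2363, 0.1164]
tcp_rot: [0.277, 0.961, -0.0, -0.003]
ft_force: [0.3, -0.9, 0.7]
width: 0.0126
grip_force: 29.7
```

Emit:
drive_tool(deltas="255 0 0 0 0 0 0;255 0 0 0 0 0 0;255 0 0 0 0 0 0")

```text
time: 11.42
eef_pos: [0.4795, 0.2292, 0.1181]
tcp_rot: [0.283, 0.959, -0.001, 0.0]
ft_force: [0.4, -0.3, -0.7]
width: 0.0127
grip_force: 29.7
```

```bash
python3 - <<'E'
from h import *
c=calibration("wrist");im=snapshot("wrist")
todo((.4805,.2303,.075),1.004);s=readout.get_state();print(s["width"],s["grip_force"],s["ft_force"])
p=s["eef_pos"];r=R.from_quat(s["tcp_rot"])
for n,o in(("shaft",(0,0,-.0305)),("rimfar",(.02425,0,.003)),("ctr",(0,0,.003))): print(n,px(c,p+r.apply(o)))
hsv=cv2.cvtColor(im,cv2.COLOR_RGB2HSV)
m=(hsv[...,0]>45)&(hsv[...,0]<85)&(hsv[...,1]>100)
ys,xs=np.where(m);print("green cols",xs.min(),xs.max(),"rows",ys.min(),ys.max())
cv2.imwrite("pics/w7.png",cv2.resize(im[140:400,130:430,::-1],None,fx=2,fy=2))
E
```

```text
shift mm [-0.3  1.3 43.1] turn -0.0065423539555138355 tilt [ 0.0002 -0.0009 -1.    ] tcp [0.4795 0.2294 0.1181] yaw 0.9974576460444863 q [-0.9624  0.4152  0.6393  1.7465 -0.2767  1.0716  0.7676]
0.012584601587654475 29.746676087379456 [-0.688  -0.4469 -1.0653]
shaft [277.2802 308.5676]
rimfar [277.0272 228.7824]
ctr [277.0877 271.9332]
green cols 232 320 rows 230 311
```

View pics/w7.png

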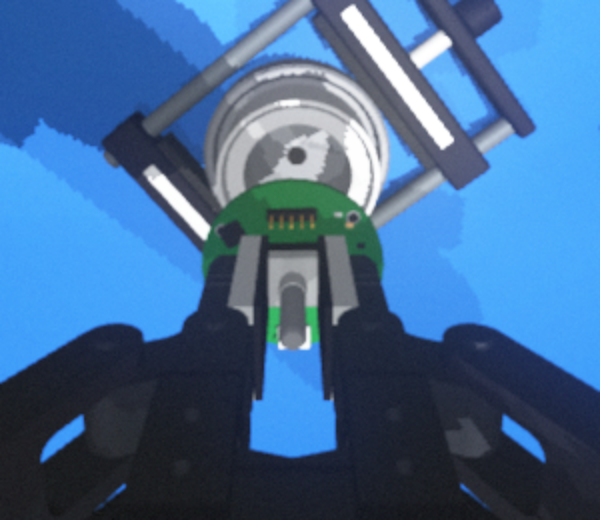

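The board is centred in the gripper (far rim at row 230 versus 228.8 predicted), with the foot's hub at about (278,218). Lower it.

Emit:
drive_tool(deltas="255 -0.5 1 30 0 0 0;255 -0.5 1 50 0 0 0;255 -0.5 1 60 0 0 0;255 -0.5 1 64 0 0 0;255 -0.5 1 66 0 0 0;255 -0.5 1 67 0 0 0;255 -0.5 1 68 0 0 0;255 -0.5 1 68 0 0 0")

```text
time: 12.48
eef_pos: [0.4798, 0.2322, 0.0504]
tcp_rot: [0.281, 0.96, 0.0, 0.0]
ft_force: [-0.5, 0.6, -0.8]
width: 0.0126
grip_force: 29.7
```

Emit:
drive_tool(deltas="255 -0.5 -1 1 0 0 0;255 -0.5 -1 2 0 0 0;255 -0.5 -1 2.5 0 0 0;255 -0.5 -1 3 0 0 0;255 -0.5 -1 3 0 0 0")

```text
time: 13.1
eef_pos: [0.4799, 0.2315, 0.0495]
tcp_rot: [0.281, 0.96, 0.001, -0.0]
ft_force: [-4.6, -0.6, 13.6]
width: 0.0125
grip_force: 31.2
```

Pressed to 13.6 N at TCP z 0.0495, exactly as expected. Release, lift and move toward the cap.

Emit:
drive_tool(deltas="255 0 0 -2 0 0 0;100 0 0 -2 0 0 0;100 0 0 -2 0 0 0;100 0 0 -2 0 0 0;60 0 0 -50 0 0 0;0 0 0 -105 0 0 0;0 0 0 -105 0 0 0;0 0 0 -105 0 0 0")

```text
time: 14.1
eef_pos: [0.4791, 0.2309, 0.1517]
tcp_rot: [0.281, 0.96, -0.0, -0.0]
ft_force: [0.4, -0.2, -0.4]
width: 0.0854
grip_force: 0.0
```

```bash
python3 - <<'E'
from h import *
c=calibration("wrist");im=snapshot("wrist")
todo((.692,.0085,.16),np.pi/2);s=readout.get_state();print(s["width"])
for q in((.4805,.2303,.080),(.4805,.2303,.046)): print(px(c,q))
hsv=cv2.cvtColor(im,cv2.COLOR_RGB2HSV)
m=(hsv[...,0]>45)&(hsv[...,0]<85)&(hsv[...,1]>100)
ys,xs=np.where(m);uv=((xs.min()+xs.max())/2,(ys.min()+ys.max())/2);print("board",uv,ray(c,uv,.046))
cv2.imwrite("pics/w8.png",cv2.resize(im[120:320,170:390,::-1],None,fx=3,fy=3))
E
```

```text
shift mm [-299.7  -72.    -9.4] turn -0.5696185281480459 tilt [-0.0025 -0.0011 -1.    ] tcp [0.4784 0.2307 0.1508] yaw 1.0011777986468506 q [-0.9794  0.3811  0.6555  1.7039 -0.2514  1.1451  0.748 ]
0.08553056477453468
[276.9055 231.3739]
[276.8404 217.996 ]
board (np.float64(172.5), np.float64(285.5)) [0.4833 0.1146 0.046 ]
```

View pics/w8.png

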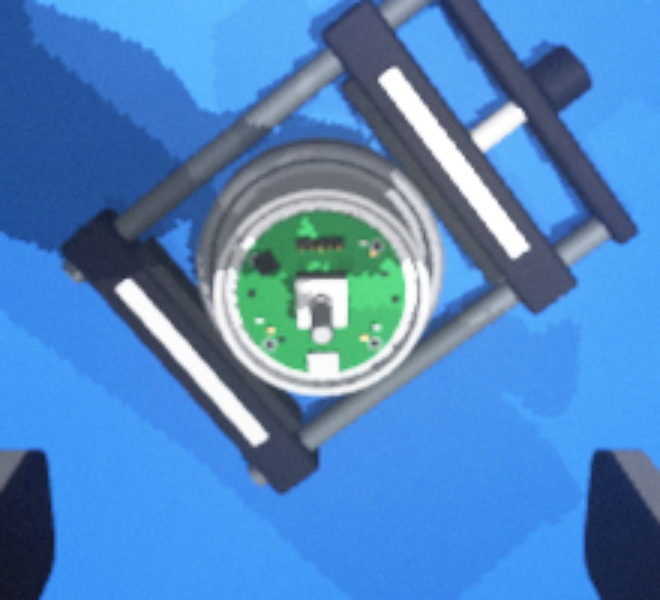

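The board is seated with its shaft tip at about (277.6,230.7) versus (276.9,231.4) predicted. On to the cap.

Emit:
drive_tool(deltas="0 -300 -72 -9 0 0 0;0 -300 -72 -9 0 0 0;0 -300 -72 -9 0 0 0;0 -300 -72 -9 0 0 0;0 -300 -72 -9 0 0 0;0 -300 -72 -9 0 0 0;0 -300 -72 -9 0 0 0;0 -300 -72 -9 0 0 0")

```text
time: 15.15
eef_pos: [0.6924, 0.0113, 0.1603]
tcp_rot: [0.28, 0.96, 0.001, -0.001]
ft_force: [0.1, 0.5, 0.2]
width: 0.0851
grip_force: 0.0
```

```bash
python3 - <<'E'
from h import *
c=calibration("wrist");im=snapshot("wrist")
todo((.6942,.0087,.0195));print(px(c,(.6942,.0087,.025)))
hsv=cv2.cvtColor(im,cv2.COLOR_RGB2HSV)
m=im.max(2)<100;m[320:]=0
for b in blobs(m,80):
    e=cv2.fitEllipse(b);x,y,w,h=cv2.boundingRect(b);uv=(x+w/2-.5,y+h/2-.5)
    if w<120: print(np.round(uv,1),w,h,[ray(c,uv,z)[:2] for z in (.017,.025)])
a,b=np.maximum(px(c,(.6942,.0087,.02)).astype(int)-100,0)
cv2.imwrite("pics/w9.png",cv2.resize(im[b:b+200,a:a+200,::-1],None,fx=3,fy=3));print(a,b)
E
```

```text
shift mm [ -3.   -1.4 141.2] turn None tilt [-0.0012  0.0018 -1.    ] tcp [0.6926 0.0112 0.1607] yaw 1.004081421442294 q [-0.3836  0.715   0.6471  1.1803 -0.4164  1.3748  1.2255]
[275.1069 210.3726]
[417. 300.] 47 39 [array([0.8622, 0.0819]), array([0.8557, 0.0811])]
[135.5 300. ] 48 39 [array([ 0.6994, -0.1726]), array([ 0.6974, -0.1664])]
[383.5 295. ] 38 49 [array([0.8374, 0.0544]), array([0.8316, 0.0543])]
[168.5 295. ] 38 49 [array([ 0.7137, -0.139 ]), array([ 0.7113, -0.1337])]
[273. 205.] 75 75 [array([0.6904, 0.0087]), array([0.6887, 0.0099])]
[273. 208.] 23 19 [array([0.6929, 0.007 ]), array([0.6912, 0.0083])]
[ 11.5 139.5] 24 54 [array([ 0.5096, -0.1592]), array([ 0.513 , -0.1534])]
175 108
```

View pics/w9.png

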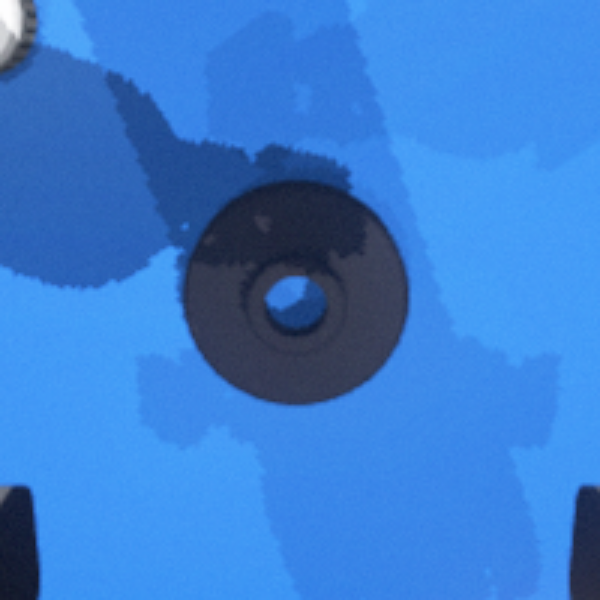

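The collar's top centre is at about crop (297,305), which gives (0.6928, 0.0084). Descend in two stages.

Emit:
drive_tool(deltas="100 -2 -2.4 60 0 0 0;100 -2 -2.4 110 0 0 0;100 -2 -2.4 125 0 0 0;100 -2 -2.4 125 0 0 0;100 -2 -2.4 125 0 0 0", grip_force=40)

```text
time: 15.82
eef_pos: [0.6959, 0.0055, 0.0393]
tcp_rot: [0.281, 0.96, 0.001, 0.003]
ft_force: [0.0, -0.8, 0.7]
width: 0.0519
grip_force: 0.0
```

```bash
python3 - <<'E'
from h import *
todo((.6928,.0084,.0192));print(readout.get_state()["width"])
E
```

```text
shift mm [ 4.3  0.8 20. ] turn None tilt [ 0.0053 -0.0003 -1.    ] tcp [0.6959 0.0055 0.0393] yaw 1.0018782562504462 q [-0.3715  0.8162  0.605   1.3164 -0.4723  1.1459  1.2779]
0.05187853259342241
```

Emit:
drive_tool(deltas="100 0 0 0 0 0 0;100 0 0 0 0 0 0;100 0 0 0 0 0 0")

```text
time: 16.2
eef_pos: [0.6941, 0.0054, 0.0368]
tcp_rot: [0.281, 0.96, 0.0, 0.0]
ft_force: [-0.0, -0.0, 0.1]
width: 0.0521
grip_force: 0.0
```

```bash
python3 - <<'E'
from h import *
todo((.6928,.0084,.0192))
E
```

```text
shift mm [ 2.7  1.9 17.6] turn None tilt [ 0.0009  0.0001 -1.    ] tcp [0.6941 0.0054 0.0368] yaw 1.0010426417594396 q [-0.3709  0.8182  0.6037  1.3192 -0.4725  1.1455  1.2781]
```

Emit:
drive_tool(deltas="100 2.7 1.9 12 0 0 0;100 2.7 1.9 17.5 0 0 0;100 2.7 1.9 17.5 0 0 0;255 2.7 1.9 17.5 0 0 0;255 2.7 1.9 17.5 0 0 0;255 2.7 1.9 17.5 0 0 0;255 2.7 1.9 17.5 0 0 0")

```text
time: 17.08
eef_pos: [0.6929, 0.0083, 0.019]
tcp_rot: [0.281, 0.96, 0.0, 0.0]
ft_force: [-0.5, 0.5, 0.9]
width: 0.029
grip_force: 39.7
```

Emit:
drive_tool(deltas="255 0 0 -15 0 0 0;255 0 0 -60 0 0 0;255 0 0 -110 0 0 0;255 0 0 -110 0 0 0;255 0 0 -110 0 0 0")

```text
time: 17.7
eef_pos: [0.6922, 0.0086, 0.1289]
tcp_rot: [0.281, 0.96, 0.0, -0.0]
ft_force: [0.1, -0.3, -1.8]
width: 0.0293
grip_force: 39.7
```

```bash
python3 - <<'E'
from h import *
c=calibration("wrist");im=snapshot("wrist");s=readout.get_state();print(s["width"],s["grip_force"],s["ft_force"])
todo((.4805,.2303,.13))
p=s["eef_pos"];r=R.from_quat(s["tcp_rot"])
P=np.array([px(c,p+r.apply((.037*np.cos(a),.037*np.sin(a),.002))) for a in np.linspace(0,6.28,73)]);print("rim pred",P.min(0),P.max(0))
cv2.imwrite("pics/w10.png",cv2.resize(im[140:400,130:430,::-1],None,fx=2,fy=2))
E
```

```text
0.028940087775705534 39.679396860301495 [-0.1602 -0.1965 -1.6389]
shift mm [297.2  72.6  -1.7] turn None tilt [-0.0023  0.0006 -1.    ] tcp [0.6916 0.0089 0.1277] yaw 1.0010182127747307 q [-0.3843  0.736   0.6393  1.2294 -0.4278  1.3107  1.2381]
rim pred [206.6015 203.2995] [346.1009 329.6877]
```

View pics/w10.png

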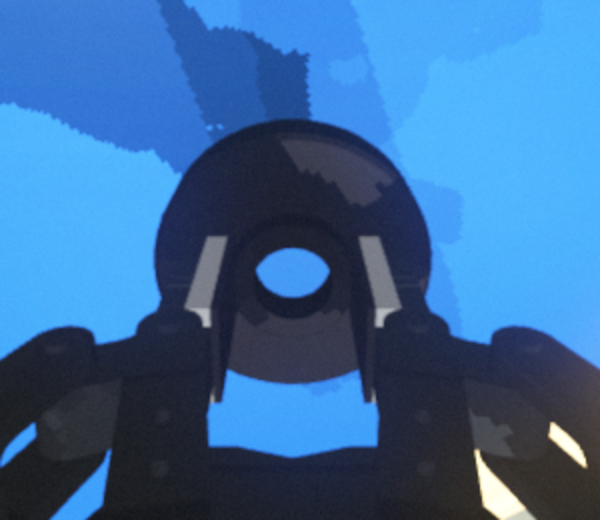

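The cap is gripped level; its rim is at rows 200–331 versus 203–330 predicted, so it is centred. Carry it over the stack.

Emit:
drive_tool(deltas="255 297 72 -2 0 0 0;255 297 72 -2 0 0 0;255 297 72 -2 0 0 0;255 297 72 -2 0 0 0;255 297 72 -2 0 0 0;255 297 72 -2 0 0 0;255 297 72 -2 0 0 0;255 297 72 -2 0 0 0")

```text
time: 18.75
eef_pos: [0.4822, 0.2272, 0.1303]
tcp_rot: [0.283, 0.959, -0.001, 0.0]
ft_force: [-0.5, 0.3, -1.3]
width: 0.0288
grip_force: 39.7
```

```bash
python3 - <<'E'
from h import *
todo((.4805,.2303,.062))
E
```

```text
shift mm [ 3.2  1.8 68.3] turn None tilt [ 0.0002 -0.0016 -1.    ] tcp [0.4822 0.2272 0.1303] yaw 0.997629126275665 q [-0.9878  0.4125  0.6832  1.7284 -0.2856  1.1033  0.7822]
```

Emit:
drive_tool(deltas="255 3.2 1.8 20 0 0 0;255 3.2 1.8 40 0 0 0;255 3.2 1.8 52 0 0 0;255 3.2 1.8 57 0 0 0;255 3.2 1.8 57 0 0 0;255 3.2 1.8 57 0 0 0")

```text
time: 19.5
eef_pos: [0.4802, 0.2327, 0.0743]
tcp_rot: [0.281, 0.96, 0.001, 0.001]
ft_force: [-0.1, 0.3, -0.0]
width: 0.0294
grip_force: 39.7
```

```bash
python3 - <<'E'
from h import *
todo((.4805,.2303,.062));print(readout.get_state()["ft_force"])
E
```

```text
shift mm [-1.5 -1.9 12.3] turn None tilt [ 0.0013  0.0007 -1.    ] tcp [0.4802 0.2327 0.0743] yaw 1.0008755536935172 q [-0.9668  0.4795  0.6483  1.7904 -0.3412  0.9844  0.8194]
[-0.0673  0.2744 -0.0176]
```

Emit:
drive_tool(deltas="255 -1.5 -1.9 2 0 0 0;255 -1.5 -1.9 6 0 0 0;255 -1.5 -1.9 9 0 0 0;255 -1.5 -1.9 11 0 0 0;255 -1.5 -1.9 12.5 0 0 0;255 -1.5 -1.9 13.5 0 0 0;255 -1.5 -1.9 14 0 0 0;255 -1.5 -1.9 14 0 0 0")

```text
time: 20.5
eef_pos: [0.4797, 0.2302, 0.0618]
tcp_rot: [0.281, 0.96, 0.001, -0.001]
ft_force: [-4.9, -1.7, 14.0]
width: 0.0292
grip_force: 41.2
```

The cap sits at the expected height with 14 N. Release, lift and check.

Emit:
drive_tool(deltas="255 0 0 -2 0 0 0;120 0 0 -2 0 0 0;120 0 0 -2 0 0 0;120 0 0 -2 0 0 0;60 0 0 -50 0 0 0;0 0 0 -100 0 0 0;0 0 0 -100 0 0 0;0 0 0 -100 0 0 0")

```text
time: 21.5
eef_pos: [0.4793, 0.2301, 0.1592]
tcp_rot: [0.281, 0.96, -0.0, -0.0]
ft_force: [-0.3, -0.1, -0.7]
width: 0.0855
grip_force: 0.0
```

```bash
python3 - <<'E'
from h import *
c=calibration("wrist");im=snapshot("wrist")
todo((.565,-.0274,.16));print(readout.get_state()["width"])
print("shaft pred",px(c,(.4805,.2303,.080)),"collar top",px(c,(.4805,.2303,.068)))
P=np.array([px(c,(.4805+.037*np.cos(a),.2303+.037*np.sin(a),.060)) for a in np.linspace(0,6.28,73)]);print("rim pred",P.min(0),P.max(0))
cv2.imwrite("pics/w11.png",cv2.resize(im[120:320,170:390,::-1],None,fx=3,fy=3))
E
```

```text
shift mm [-211.4 -170.2   -1.5] turn None tilt [-0.0023 -0.0009 -1.    ] tcp [0.4787 0.23   0.1585] yaw 1.0011982038870164 q [-1.0077  0.3804  0.6966  1.6949 -0.2622  1.1644  0.7601]
0.0850374033705474
shaft pred [277.5916 227.3237] collar top [277.5343 222.5213]
rim pred [233.1682 175.4592] [321.8481 260.0685]
```

View pics/w11.png

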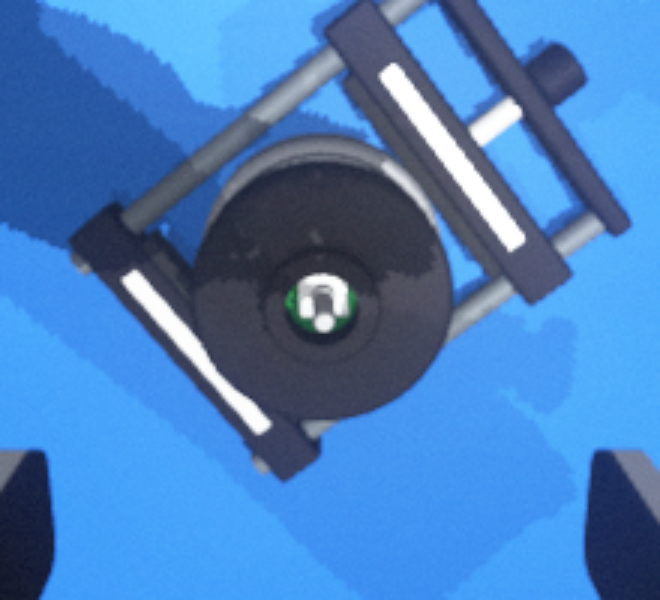

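The cap is flat, with the shaft through the collar and its tip at (277.7,227) as predicted. All 14 views are used, so I'll do the knob numerically.

Emit:
drive_tool(deltas="0 -211 -170 -1 0 0 0;0 -211 -170 -1 0 0 0;0 -211 -170 -1 0 0 0;0 -211 -170 -1 0 0 0;0 -211 -170 -1 0 0 0;0 -211 -170 -1 0 0 0;0 -211 -170 -1 0 0 0;0 -211 -170 -1 0 0 0")

```text
time: 22.55
eef_pos: [0.5653, -0.0241, 0.16]
tcp_rot: [0.279, 0.96, 0.0, -0.001]
ft_force: [0.3, -0.4, -0.4]
width: 0.0858
grip_force: 0.0
```

```bash
cat > k.py <<'E'
from h import *
c=calibration("wrist");im=snapshot("wrist")
hsv=cv2.cvtColor(im,cv2.COLOR_RGB2HSV)
p=px(c,(.565,-.0274,.02));print("pred",p)
nb=~((hsv[...,0]>95)&(hsv[...,0]<125)&(hsv[...,1]>100))
top=(im.min(2)>185)
for n,m,z in(("all",nb,.01),("top",top,.02)):
  for b in blobs(m,60):
    x,y,w,h=cv2.boundingRect(b);uv=np.array((x+w/2-.5,y+h/2-.5))
    if np.hypot(*(uv-p))<40: print(n,uv,w,h,cv2.contourArea(b),ray(c,uv,z))
P=np.array([px(c,(.565+.018*np.cos(a),-.0274+.018*np.sin(a),.02)) for a in np.linspace(0,6.28,73)]);print("top size pred",np.ptp(P,axis=0))
todo((.565,-.0274,.004))
E
python3 k.py
```

```text
pred [273.3876 207.5764]
all [272.5 206. ] 38 39 1087.0 [ 0.5654 -0.0288  0.01  ]
top [272.5 208.5] 34 32 757.5 [ 0.5653 -0.0286  0.02  ]
top size pred [37.3179 36.0299]
shift mm [ -1.4  -2.8 156.3] turn None tilt [-0.0008  0.0011 -1.    ] tcp [ 0.5654 -0.0245  0.1603] yaw 1.004519315758458 q [-0.5162  0.4661  0.7488  1.5982 -0.3341  1.2105  1.3033]
```

Emit:
drive_tool(deltas="60 -2.2 -3.6 60 0 0 0;60 -2.2 -3.6 110 0 0 0;60 -2.2 -3.6 125 0 0 0;60 -2.2 -3.6 125 0 0 0;60 -2.2 -3.6 125 0 0 0;60 -2.2 -3.6 125 0 0 0;60 -2.2 -3.6 125 0 0 0")

```text
time: 23.48
eef_pos: [0.5665, -0.0311, 0.0368]
tcp_rot: [0.281, 0.96, 0.0, 0.001]
ft_force: [0.1, -0.5, 0.6]
width: 0.0654
grip_force: 0.0
```

```bash
python3 - <<'E'
from h import *
todo((.5653,-.0285,.0035))
E
```

```text
shift mm [ 2.5  1.5 33.3] turn None tilt [ 0.0022  0.0002 -1.    ] tcp [ 0.5665 -0.0311  0.0368] yaw 1.001158255437046 q [-0.4504  0.6053  0.6748  1.7295 -0.4482  0.9639  1.3995]
```

Emit:
drive_tool(deltas="60 2.5 1.5 20 0 0 0;60 2.5 1.5 33 0 0 0;60 2.5 1.5 33 0 0 0;255 2.5 1.5 33 0 0 0;255 2.5 1.5 33 0 0 0;255 2.5 1.5 33 0 0 0;255 2.5 1.5 33 0 0 0;255 2.5 1.5 33 0 0 0")

```text
time: 24.48
eef_pos: [0.5652, -0.0288, 0.0036]
tcp_rot: [0.281, 0.96, 0.0, 0.001]
ft_force: [-0.1, -0.7, 5.3]
width: 0.0345
grip_force: 40.3
```

Emit:
drive_tool(deltas="255 0 0 -20 0 0 0;255 0 0 -80 0 0 0;255 0 0 -125 0 0 0;255 0 0 -125 0 0 0;255 0 0 -125 0 0 0")

```text
time: 25.1
eef_pos: [0.5636, -0.0279, 0.1275]
tcp_rot: [0.281, 0.96, 0.0, -0.001]
ft_force: [-0.9, -0.2, -0.1]
width: 0.034
grip_force: 40.0
```

```bash
python3 - <<'E'
from h import *
c=calibration("wrist");im=snapshot("wrist");s=readout.get_state();print(s["width"],s["grip_force"])
p=s["eef_pos"];r=R.from_quat(s["tcp_rot"])
P=np.array([px(c,p+r.apply((.018*np.cos(a),.018*np.sin(a),-.0165))) for a in np.linspace(0,6.28,73)]);print("knob top pred",P.min(0),P.max(0))
top=im.min(2)>165
for b in blobs(top,100):
    x,y,w,h=cv2.boundingRect(b)
    if abs(x+w/2-277)<60: print(x,y,x+w,y+h,cv2.contourArea(b))
todo((.4805,.2303,.128))
E
```

```text
0.03396285163844935 40.03341226140037
knob top pred [238.1493 254.5387] [314.3638 322.1479]
262 309 283 322 152.0
284 308 307 320 115.5
shift mm [208.8 172.9  -1. ] turn None tilt [-0.0027  0.0006 -1.    ] tcp [ 0.5631 -0.0279  0.1266] yaw 1.001315229318495 q [-0.5042  0.4972  0.7388  1.6463 -0.361   1.1425  1.3288]
```

Emit:
drive_tool(deltas="255 209 173 -1 0 0 0;255 209 173 -1 0 0 0;255 209 173 -1 0 0 0;255 209 173 -1 0 0 0;255 209 173 -1 0 0 0;255 209 173 -1 0 0 0;255 209 173 -1 0 0 0;255 209 173 -1 0 0 0")

```text
time: 26.15
eef_pos: [0.4824, 0.2274, 0.1285]
tcp_rot: [0.283, 0.959, -0.001, 0.0]
ft_force: [-0.7, 0.4, -0.9]
width: 0.0345
grip_force: 40.0
```

```bash
python3 - <<'E'
from h import *
todo((.4805,.2303,.0715))
E
```

```text
shift mm [ 3.2  1.5 57. ] turn None tilt [-0.     -0.0012 -1.    ] tcp [0.4824 0.2274 0.1285] yaw 0.9969097462732611 q [-1.007   0.4215  0.7116  1.7306 -0.3028  1.103   0.7966]
```

Emit:
drive_tool(deltas="255 2.5 0.5 20 0 0 0;255 2.5 0.5 36 0 0 0;255 2.5 0.5 38 0 0 0;255 2.5 0.5 38 0 0 0;255 2.5 0.5 38 0 0 0;255 2.5 0.5 38 0 0 0")

```text
time: 26.9
eef_pos: [0.4803, 0.232, 0.0912]
tcp_rot: [0.281, 0.96, 0.0, 0.0]
ft_force: [-0.6, 0.4, 1.0]
width: 0.0343
grip_force: 40.0
```

```bash
python3 - <<'E'
from h import *
todo((.4805,.2303,.0715))
E
```

```text
shift mm [-1.1 -1.3 19.7] turn None tilt [ 0.001   0.0006 -1.    ] tcp [0.4803 0.232  0.0912] yaw 1.0011593662193203 q [-0.9949  0.4642  0.6877  1.7746 -0.3396  1.0232  0.8213]
```

Emit:
drive_tool(deltas="255 -1 -1.3 2 0 0 0;255 -1 -1.3 6 0 0 0;255 -1 -1.3 10 0 0 0;255 -1 -1.3 13 0 0 0;255 -1 -1.3 15 0 0 0;255 -1 -1.3 17 0 0 0;255 -1 -1.3 18 0 0 0;255 -1 -1.3 18 0 0 0")

```text
time: 27.9
eef_pos: [0.48, 0.2301, 0.0726]
tcp_rot: [0.281, 0.96, -0.0, 0.0]
ft_force: [0.7, 0.4, -0.8]
width: 0.034
grip_force: 40.0
```

Slid freely onto the shaft with no side force. Press.

Emit:
drive_tool(deltas="255 0 0 1 0 0 0;255 0 0 2 0 0 0;255 0 0 3 0 0 0;255 0 0 3 0 0 0;255 0 0 3 0 0 0")

```text
time: 28.52
eef_pos: [0.4802, 0.2302, 0.0715]
tcp_rot: [0.281, 0.96, 0.001, -0.0]
ft_force: [-4.6, -1.3, 11.1]
width: 0.0344
grip_force: 41.2
```

Emit:
drive_tool(deltas="255 0 0 -2 0 0 0;80 0 0 -2 0 0 0;80 0 0 -2 0 0 0;80 0 0 -2 0 0 0;40 0 0 -50 0 0 0;0 0 0 -100 0 0 0;0 0 0 -100 0 0 0;0 0 0 -100 0 0 0")

```text
time: 29.52
eef_pos: [0.4795, 0.2301, 0.1692]
tcp_rot: [0.281, 0.96, -0.0, -0.0]
ft_force: [-0.1, 0.2, -0.0]
width: 0.0854
grip_force: 0.0
```

```bash
python3 - <<'E'
from h import *
c=calibration("wrist");im=snapshot("wrist");s=readout.get_state();print(s["width"],s["ft_force"],s["eef_pos"])
def circ(z,r):
    P=np.array([px(c,(.4805+r*np.cos(a),.2303+r*np.sin(a),z)) for a in np.linspace(0,6.28,73)]);return P.min(0),P.max(0)
print("knob top pred",circ(.088,.018),"cap rim pred",circ(.060,.037))
p=px(c,(.4805,.2303,.088))
for n,m in(("bright",im.min(2)>150),("dark",im.max(2)<100)):
  for b in blobs(m,150):
    x,y,w,h=cv2.boundingRect(b)
    if np.hypot(x+w/2-p[0],y+h/2-p[1])<35: print(n,x,y,x+w,y+h,cv2.contourArea(b))
E
```

```text
0.08550298971450596 [-0.1954  0.1093  0.0552] [0.4789 0.23   0.1685]
knob top pred (array([254.3261, 203.8649]), array([300.578, 247.679])) cap rim pred (array([234.6124, 173.2947]), array([320.0827, 255.1384]))
bright 254 203 301 248 1470.0
dark 196 171 320 275 7005.5
dark 252 194 319 250 2237.0
```

The knob's top appears at cols 254–301, rows 203–248, which matches the fitted prediction. Hand in.

```bash
python3 -c "
from station import order
print(order.job_done())"
```

```text
the job is handed in; nothing more can be done
None
```

The dial control is fully stacked on the foot in the order asked, each part pressed flat with 11–14 N at its expected height; I handed the job in at about 30 s and never touched the small knob, spool or screwdriver.

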